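Stow the cork-ball teaspoons in the tilt-out caddy

ROBOT

A 6-joint arm with a two-finger parallel gripper is mounted at the origin on the work surface. World frame = base frame: x ahead of the robot, y to its left, z up, the work surface at z = 0. Lengths are in mm, angles in degrees, forces in N, time in s.
With the tool pointing down it reaches from about 350 to 850 mm from the base axis. Payload 8.1 kg.
Tool frame: the origin (TCP) lies at the very end of the fingers, on their centre line; the grasp point (between the pads) lies r.tcp_to_grasp behind it (r.tcp_to_grasp is the distance from the TCP to the grasp point, in mm); z points along the fingers, y is the line along which they close (so a half turn about z gives the same grasp; the last joint's range is limited). The gripper opens to 85 mm and grips with 20 to 120 N. Pads are 22 mm wide; open, the fingers measure 114 mm over their backs; the gripper's body (76 mm by 85 mm) begins 54 mm behind the grasp point. The pads swing forward as they close: fully open they stand 13 mm farther back than shut.
Start: joints at [62.487, 7.471, 85.268, -0, 87.261, -4.893], TCP at [230.754, 553.857, 231.292] pointing down, gripper open.
Joint ranges: [-169.43, 169.43], [-51.17, 129.36], [1.28, 143.12], [-76.62, 256.62], [0, 156.53], [-152.29, 152.29]. Speed limits (degrees/s): [136.94, 136.94, 159.86, 180, 180, 180].

INTERFACE

Orientations are given as [roll, pitch, yaw] about the fixed x, y, z axes, in that order (R = Rz(yaw) Ry(pitch) Rx(roll)).
In Python, from bench import r gives the robot as it stands.
- The arm moves only by the shell command python3 -m handwheel 'ROWS' [OPENING] [FORCE]. ROWS is JSON, a list of rows, each a list of 4 numbers: the shift along the tool's x, y, z in m, then the turn about the tool's z in degrees. A call has 1 to 10 rows; each row shifts and turns the commanded pose from where the row before left it, along the tool's axes as they then stand; what a row does not reach is not made up. A row lasts 1/10 s, in which the tool goes at most 50 mm and 8.59 degrees, less where a joint would pass 70% of its speed; a pose out of reach is approached as far as the arm can. A call is refused whole if a number of a shift passes 0.05 or a number of a turn 8.59, either way. A call with a gripper value outside its range is refused whole. OPENING is the finger opening in m, from 0 to 0.0854, set as the call begins (- or left out, the last holds). The fingers move at their own pace and stop on an object; FORCE is the grip in N (left out, the last holds). Time passes only in rows, so rows that do not move let the fingers close. It gives the time, the measured TCP pose, the force, the opening and the grip force at its end, in the units of the state.
- r.sense(): the state, without advancing time (a new reading comes with each control period).
- r.snapshot(name): name is "side" or "top" or "wrist"; returns the picture (480x640x3 uint8, red, green, blue); there is no depth.
- r.camera_params(name): a dict with "fx", "fy", "cx", "cy" (pixels), "R" (3x3) and "t" (3): a world point X has camera coordinates R X + t; the wrist camera has in their place "mount" (4x4, takes a point from camera to tool coordinates, whose origin is the TCP and whose axes are the flange's). Camera axes: x right, y down, z forward; pixel columns grow to the right and rows downward; lengths in mm; the calibration is good to about 2 mm. The wrist camera is an equidistant fisheye: a pixel r from the principal point sees the ray r / f radians off the axis. A picture is of the moment at which its call begins: read the wrist's pose just before it. camera_params takes no time and is no camera call.
- r.hand_in(): hands the job in; it is judged then, once.
The state is a dict: "time": time; "joint_pos": joint angles; "qd": joint speeds; "joint_efforts": joint torques, N m; "tool_pos": TCP position; "tcp_rot": TCP orientation; "ft_force": force on the tool from outside, world axes, zero at the start; "wrist_torque": the same for the moment, N m; "finger_gap": finger opening in mm; "grip_force": force on a finger pad.
Only numpy, scipy, OpenCV 4.12 (cv2) and the standard library are available. Lean on these libraries where they do the work, as an engineer would, in place of code of your own. Each camera call takes 0.05 s, during which the arm holds its last target. There are 200 camera calls.

TASK

Tidy the teaspoons away: pull the white tilt-out front of the tea caddy down until it rests on its stop, stand every teaspoon that is out bowl-down in the pocket behind it, then push the front back up until it is fully shut. Take each spoon by the cork ball, lift it clear, slacken your grip just enough for the spoon to swing down and hang straight, clamp the ball again and lower the hanging spoon into the pocket. Leave the other tea things standing where they are.

Things in the scene. Friction and masses are not known exactly. Their poses are not given: they have to be found in the camera images.
- caddy: a wooden tea caddy fixed to the dresser, 332 mm wide, 150 deep, 210 high. Origin: on the dresser, midway along the bottom front edge of the tilt-out bin; x axis points into the cabinet (its front looks along -x), y along its width, the bin's bay from -97 to 97 mm, an open cubby with tea boxes from 97 to 235 mm, z up
- bin (a joint): tilt-out bin of the caddy: white front panel hinged along its bottom edge, with a pocket behind it that moves along. 0 rad = shut, front upright and flush; 0.65 rad = tipped forward onto its stop. Beyond about 0.35 rad it sinks open by its own weight and rests on the stop; nearer shut it stays where it is left. About 3 N at the handle moves it
- bin_hinge (a point): middle of the bin's hinge line, 12 mm above the dresser, at the panel's inner face; its frame turns with the bin (x through the pocket, z up the panel). Panel: 176 mm wide, 14 thick (outer face x = -14 mm), top at z = 197. Pocket inside: x 0 to 79 mm, y -60 to 60, floor z = 6, side walls up to z = 145, back wall up to z = 110, open on top
- bin_handle (a point): middle of the bin's steel bar handle: 10 mm round bar, 90 mm long across the front, its axis 42 mm before the panel's outer face, 190 mm up the panel from the hinge line and 56 mm before its inner face
- dish: flat oblong ceramic dish, 220 x 190 mm, top 10 mm above the dresser, fixed; origin under its centre
- spoon_a: steel teaspoon with a cork ball ending its handle, 150 mm long, 60 g. Origin at mid-length on the plane it lies on; x axis from bowl to ball, z up. Ball 26 mm across, centre 62 mm along +x, 13 mm up. Round bowl 34 mm across, 8 deep, centre 58 mm along -x. Handle 6 mm thick. Pinched firmly by the ball it stays level; at a few newtons it swings down; below 1 N it drops. May be absent (None)
- spoon_b: steel teaspoon with a cork ball ending its handle, 150 mm long, 60 g. Origin at mid-length on the plane it lies on; x axis from bowl to ball, z up. Ball 26 mm across, centre 62 mm along +x, 13 mm up. Round bowl 34 mm across, 8 deep, centre 58 mm along -x. Handle 6 mm thick. Pinched firmly by the ball it stays level; at a few newtons it swings down; below 1 N it drops. May be absent (None)
- spoon_c: steel teaspoon with a cork ball ending its handle, 150 mm long, 60 g. Origin at mid-length on the plane it lies on; x axis from bowl to ball, z up. Ball 26 mm across, centre 62 mm along +x, 13 mm up. Round bowl 34 mm across, 8 deep, centre 58 mm along -x. Handle 6 mm thick. Pinched firmly by the ball it stays level; at a few newtons it swings down; below 1 N it drops. May be absent (None)
- spoon_d: steel teaspoon with a cork ball ending its handle, 150 mm long, 60 g. Origin at mid-length on the plane it lies on; x axis from bowl to ball, z up. Ball 26 mm across, centre 62 mm along +x, 13 mm up. Round bowl 34 mm across, 8 deep, centre 58 mm along -x. Handle 6 mm thick. Pinched firmly by the ball it stays level; at a few newtons it swings down; below 1 N it drops. May be absent (None)
- spoon_e: steel teaspoon with a cork ball ending its handle, 150 mm long, 60 g. Origin at mid-length on the plane it lies on; x axis from bowl to ball, z up. Ball 26 mm across, centre 62 mm along +x, 13 mm up. Round bowl 34 mm across, 8 deep, centre 58 mm along -x. Handle 6 mm thick. Pinched firmly by the ball it stays level; at a few newtons it swings down; below 1 N it drops. May be absent (None)
- spoon_a_ball (a point): centre of the cork ball (26 mm across) of spoon_a
- spoon_a_tip (a point): outer edge of the bowl of spoon_a, the far end of the spoon, 137 mm from the ball's centre
- spoon_b_ball (a point): centre of the cork ball (26 mm across) of spoon_b
- spoon_b_tip (a point): outer edge of the bowl of spoon_b, the far end of the spoon, 137 mm from the ball's centre
- spoon_c_ball (a point): centre of the cork ball (26 mm across) of spoon_c
- spoon_c_tip (a point): outer edge of the bowl of spoon_c, the far end of the spoon, 137 mm from the ball's centre
- spoon_d_ball (a point): centre of the cork ball (26 mm across) of spoon_d
- spoon_d_tip (a point): outer edge of the bowl of spoon_d, the far end of the spoon, 137 mm from the ball's centre
- spoon_e_ball (a point): centre of the cork ball (26 mm across) of spoon_e
- spoon_e_tip (a point): outer edge of the bowl of spoon_e, the far end of the spoon, 137 mm from the ball's centre
- mug_a: glass mug with cork bottom, 80 mm across, 95 high, on the tray; origin under its centre. Bystander
- mug_b: second such mug. Bystander
- sugar_dispenser: steel sugar dispenser with a press button, 66 mm across, 129 high, on the tray; origin under its centre. Bystander
- milk_jug: white ceramic milk cup, 68 mm across, 75 high; origin under its centre. Bystander
There are look-alikes about, which are no part of the job. What is shaped like the spoon_e but blue or turquoise is not meant.

How it is judged:
By the outcome, as a careful person would: the job done as asked, in the order asked, and still so for the second after the job is handed in, with the robot touching nothing.
Of spoon_a, spoon_b, spoon_c, spoon_d, spoon_e only 3 to 5 are there at a start; the rules pass over those that are not, and their reading is None.
At some moment in a run one of spoon_a, spoon_b, spoon_c, spoon_d, spoon_e may be knocked a few centimetres aside while the robot is not near it.
Once in a run the grip may slacken for a moment while it holds something.
It also fails if it takes over 210 s, if anything falls off the work surface, if the arm or the gripper's body presses on something with over 40 N, if the wrist force passes 120 N, or if a joint passes its speed limit or range.

## Working session

There is one attempt and no reset: what is moved stays moved. The work goes in short steps, Python scripts to look and compute and a shell command to move; the robot and the scene stay as the last step left them, time stands still between calls to the robot, and variables do not carry over. Pictures are saved under pics/ and viewed, at most 20 in all, crops included, and the job is handed in when it is done.

```bash
mkdir -p pics; ls
python3 - <<'E'
from bench import r
import cv2,numpy as np
s=r.sense(); print({k:np.round(v,2).tolist() for k,v in s.items()}, r.tcp_to_grasp)
for n in("side","top","wrist"):
    im=r.snapshot(n); cv2.imwrite(f"pics/{n}0.png",im[:,:,::-1])
    print(n,{k:np.round(v,3).tolist() for k,v in r.camera_params(n).items()})
E
```

```text
pics
{'time': 0.0, 'joint_pos': [62.49, 7.52, 85.33, 0.0, 87.26, -4.89], 'qd': [-0.05, -0.13, -0.0, 0.07, 0.02, -0.05], 'joint_efforts': [0.0, -56.94, -50.05, 0.0, 0.01, 0.0], 'tool_pos': [230.5, 553.37, 230.23], 'tcp_rot': [-179.89, -0.01, 157.38], 'ft_force': [0.45, 0.99, 0.71], 'wrist_torque': [0.05, -0.01, -0.01], 'grip_force': 0.0, 'finger_gap': 85.42} 18.700000000000003
side {'fx': 613.479, 'fy': 613.479, 'cx': 314.45, 'cy': 243.187, 'R': [[0.982, -0.19, -0.003], [-0.136, -0.696, -0.705], [0.132, 0.693, -0.709]], 't': [-533.143, 67.18, 1578.368]}
top {'fx': 499.199, 'fy': 499.199, 'cx': 310.16, 'cy': 235.537, 'R': [[-0.019, -1.0, -0.009], [-0.981, 0.021, -0.195], [0.195, 0.005, -0.981]], 't': [-142.97, 559.704, 1443.93]}
wrist {'fx': 371.648, 'fy': 371.648, 'cx': 316.201, 'cy': 240.709, 'mount': [[-0.001, -0.95, -0.311, 79.225], [1.0, -0.001, -0.001, -0.344], [0.0, -0.311, 0.95, -143.026], [0.0, 0.0, 0.0, 1.0]]}
```

View pics/top0.png

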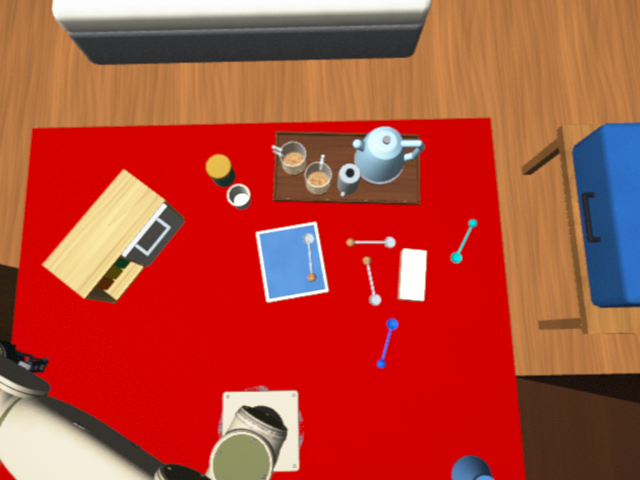

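View pics/side0.png

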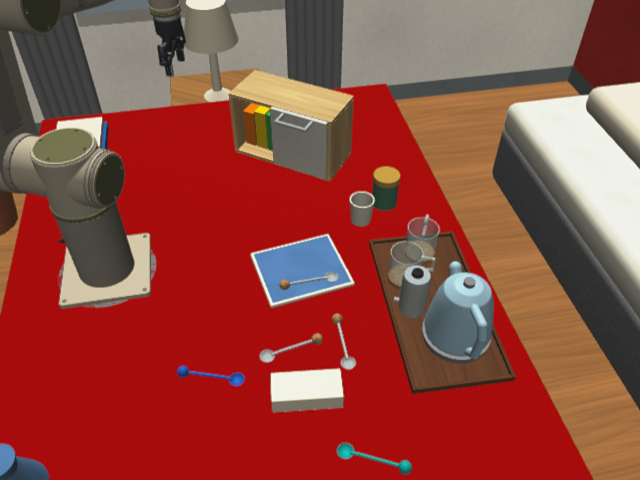

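The top view shows three cork-ball spoons with balls at about (311,277) on the dish, (350,242) and (367,261). The blue and turquoise ones are look-alikes. The caddy is at about (120,240), with its front facing down-right. The side view agrees: balls at (285,284), (338,318) and (318,338), caddy handle at about (293,122).

```bash
cat > h.py <<'E'
from bench import r
import cv2,numpy as np
from scipy.spatial.transform import Rotation as Ro
P={n:{k:np.array(v) for k,v in r.camera_params(n).items()} for n in("side","top","wrist")}
def pose():
    s=r.sense(); T=np.eye(4); T[:3,:3]=Ro.from_euler('xyz',s['tcp_rot'],degrees=True).as_matrix(); T[:3,3]=s['tool_pos']; return T
def ray(n,uv,T=None):
    p=P[n]; a=np.array([(uv[0]-p['cx'])/p['fx'],(uv[1]-p['cy'])/p['fy']])
    if n=='wrist':
        th=np.hypot(*a); d=np.r_[a/th*np.sin(th),np.cos(th)] if th>1e-9 else np.array([0,0,1.])
        M=T@p['mount']; return M[:3,3],M[:3,:3]@d
    d=np.r_[a,1]; d/=np.linalg.norm(d); return -p['R'].T@p['t'],p['R'].T@d
def onz(R,z): return R[0]+R[1]*(z-R[0][2])/R[1][2]
def tri(*Rs):
    A=sum(np.eye(3)-np.outer(d,d) for o,d in Rs); b=sum((np.eye(3)-np.outer(d,d))@o for o,d in Rs)
    x=np.linalg.solve(A,b); return x,[round(float(np.linalg.norm((np.eye(3)-np.outer(d,d))@(x-o))),1) for o,d in Rs]
def proj(n,X,T=None):
    p=P[n]
    if n=='wrist':
        c=np.linalg.inv(T@p['mount'])@np.r_[X,1]; th=np.arctan2(np.hypot(c[0],c[1]),c[2]); q=c[:2]/np.hypot(c[0],c[1])*th
    else: c=p['R']@X+p['t']; q=c[:2]/c[2]
    return np.array([p['fx']*q[0]+p['cx'],p['fy']*q[1]+p['cy']])
def balls(im,box=None):
    h=cv2.cvtColor(im,cv2.COLOR_RGB2HSV); m=cv2.inRange(h,(7,110,70),(16,230,255))
    if box: k=np.zeros_like(m);k[box[1]:box[3],box[0]:box[2]]=1;m=m*k
    n,_,st,c=cv2.connectedComponentsWithStats(m)
    return [(np.round(c[i],1).tolist(),int(st[i,4])) for i in range(1,n) if st[i,4]>20]
def rel(X,T=None):
    "tool-frame offset (mm) from TCP to world point"
    T=pose() if T is None else T
    return T[:3,:3].T@(np.array(X)-T[:3,3])
E
python3 - <<'E'
from h import *
t=cv2.imread('pics/top0.png');s=cv2.imread('pics/side0.png')
print(balls(t[:,:,::-1],(250,210,450,320)),balls(s[:,:,::-1],(250,250,360,350)))
for b in(((311,277),(285,284)),((350,242),(338,318)),((367,261),(318,338))):
    print(tri(ray('top',b[0]),ray('side',b[1])))
    print(s[b[1][1],b[1][0]],t[b[0][1],b[0][0]])
a=cv2.resize(t[165:305,40:190],None,fx=4,fy=4,interpolation=cv2.INTER_CUBIC)[:, :600]
b=cv2.resize(s[60:180,220:370],None,fx=4,fy=4,interpolation=cv2.INTER_CUBIC)
cv2.imwrite('pics/c1.png',a);cv2.imwrite('pics/c2.png',b)
E
```

```text
[([349.9, 241.9], 51), ([366.5, 260.1], 55), ([311.3, 276.9], 33)] [([284.1, 283.8], 59), ([336.7, 317.8], 79), ([316.9, 338.4], 98)]
(array([ 437.54176443, -154.11594518,   19.16228151]), [1.7, 1.7])
[ 65 100 134] [113 171 224]
(array([ 544.45384999, -276.37962262,   11.06383464]), [2.0, 2.0])
[ 78 123 164] [111 167 221]
(array([ 485.21829591, -325.94593932,   13.60444833]), [3.2, 3.2])
[ 69 107 143] [107 164 219]
```

View pics/c1.png

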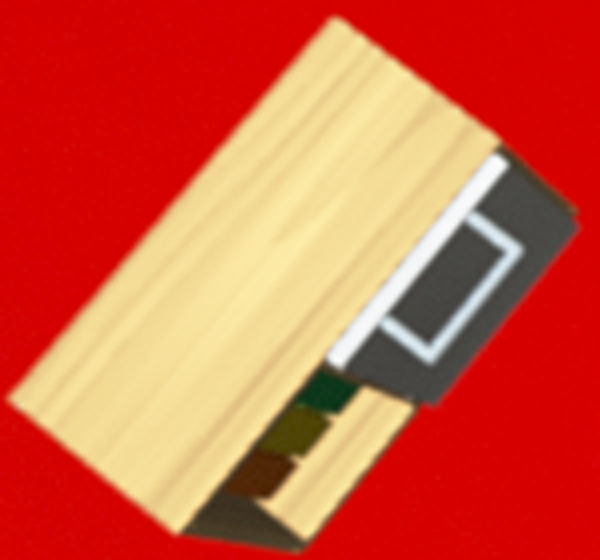

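View pics/c2.png

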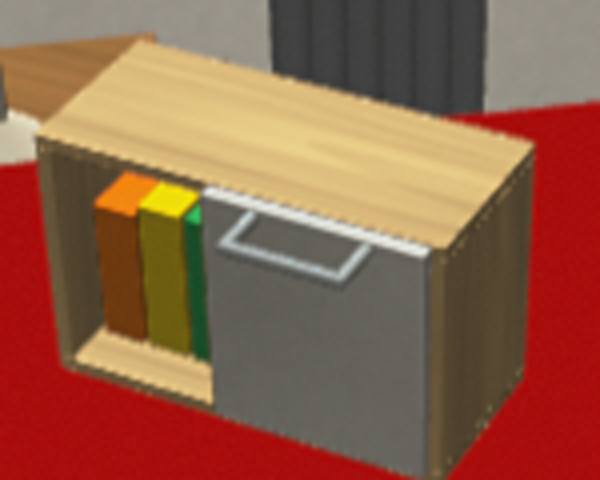

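View pics/wrist0.png

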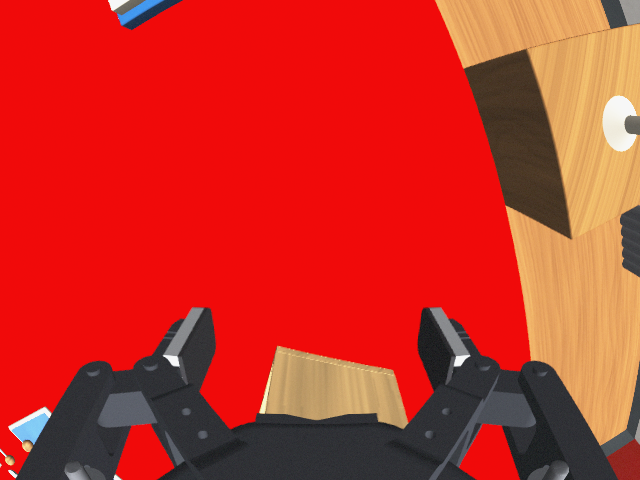

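Crops: in the top view the handle bar runs from (170,227) to (148,254.5). In the side view it runs from (305,130) to (275.5,120.8). The wrist view shows mostly cloth, with the caddy lid below the fingers.

Run:
```python
from h import *
def c1(u,v): return (40+u/4,165+v/4)
def c2(u,v): return (220+u/4,60+v/4)
pr={'barR':((520,249),(341,280)),'barL':((432,358),(222,243)),'panTopR':((500,152),(430,250)),'panTopL':((332,362),(205,190)),'boxBackR':((335,15),(534,147)),'boxBackL':((10,398),(140,40)),'boxFL':((178,532),(40,135)),'boxFR':((500,142),(447,248)),'panBotR':((578,222),(428,475)),'panBotL':((434,402),(214,405))}
R={}
for k,(a,b) in pr.items():
    x,e=tri(ray('top',c1(*a)),ray('side',c2(*b))); R[k]=x; print(k,x.round(1),e)
d=R['boxFR']-R['boxFL']; print('w',np.linalg.norm(d),np.degrees(np.arctan2(d[1],d[0])))
for a,b in(('barR','barL'),('panTopR','panTopL'),('panBotR','panBotL'),('boxBackR','boxBackL')):
    d=R[a]-R[b];print(np.linalg.norm(d),np.degrees(np.arctan2(d[1],d[0])))
# spoon tips
for n,a,b in(('1',(308.5,238),(332,277)),('2',(390,242),(348,363)),('3',(375.5,300),(267,355.5))): print(n,tri(ray('top',a),ray('side',b)))
```

```text
barR [560.3 226.  199.5] [1.4, 1.4]
barL [486.5 282.  201.8] [1.9, 1.9]
panTopR [626.  240.2 206. ] [0.4, 0.4]
panTopL [484.7 349.  202.4] [1.5, 1.5]
boxBackR [728.4 360.5 201.4] [0.3, 0.3]
boxBackL [464.7 563.9 203.4] [1.6, 1.6]
boxFL [374.8 445.5 201.7] [3.3, 3.3]
boxFR [635.8 240.8 205.1] [2.7, 2.7]
panBotR [624.2 236.8  10.4] [2.5, 2.5]
panBotL [481.6 340.2  19.2] [0.5, 0.5]
w 331.68115743251064 -38.11052328908957
92.65811882275489 -37.18483133762473
178.43667307270607 -37.598156355828685
176.31578690099158 -35.93313030482176
332.98840690467773 -37.64273054177342
1 (array([ 558.22107431, -148.78686439,   13.42133912]), [0.9, 0.9])
2 (array([ 541.36272377, -400.11317432,    6.25049007]), [0.6, 0.6])
3 (array([ 365.44194253, -347.10954584,    8.17794971]), [1.8, 1.8])
```

Bar measured at about (523,254), z about 201 (expected 202), 93 mm long (expected 90), so it checks. Caddy yaw is 52.4°. The spoon balls and tips also measure as expected, about 122 mm apart between ball centre and bowl centre. Moving to the handle.

```bash
python3 -m handwheel '[[0,0,-0.03,7.5],[0,0,-0.03,7.5]]' 0.03
python3 -m handwheel '[[-0.046,-0.0064,0,0],[-0.046,-0.0064,0,0],[-0.046,-0.0064,0,0],[-0.046,-0.0064,0,0],[-0.046,-0.0064,0,0],[-0.046,-0.0064,0,0],[-0.046,-0.0064,0,0],[-0.046,-0.0064,0,0],[-0.046,-0.0064,0,0],[0,0,0,0]]'
python3 - <<'E'
from h import *
T=pose(); im=r.snapshot('wrist'); cv2.imwrite('pics/w1.png',im[:,:,::-1])
print(T.round(3)); print(rel([523.5,254.5,202],T))
np.save('w1.npy',T)
E
```

```text
time: 0.35
tool_pos: [230.3, 552.9, 290.1]
tcp_rot: [-179.8, 0.0, 142.1]
ft_force: [-0.4, 0.9, 0.8]
finger_gap: 59.0
grip_force: 0.0
time: 1.35
tool_pos: [526.6, 250.8, 290.4]
tcp_rot: [-179.9, 0.1, 142.1]
ft_force: [-0.6, 0.4, 0.0]
finger_gap: 29.8
grip_force: 0.0
[[-7.89000e-01  6.15000e-01 -0.00000e+00  5.26554e+02]
 [ 6.15000e-01  7.89000e-01 -2.00000e-03  2.50820e+02]
 [-1.00000e-03 -2.00000e-03 -1.00000e+00  2.90392e+02]
 [ 0.00000e+00  0.00000e+00  0.00000e+00  1.00000e+00]]
[ 4.78621264  1.17688618 88.38391331]
```

View pics/w1.png

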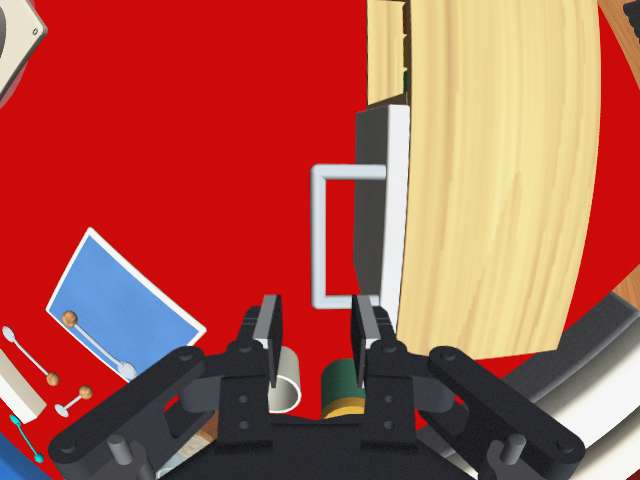

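The wrist view shows the bar from (319,170) to (318,302), and the panel's top edge at columns 387–410 with its outer edge at (387,108). I'll check the bar at z=202.

Run:
```python
from h import *
T=np.load('w1.npy')
a=onz(ray('wrist',(319,170),T),202);b=onz(ray('wrist',(318,302),T),202)
m=(a+b)/2;d=a-b;print(a,b,m,np.linalg.norm(d),np.degrees(np.arctan2(d[1],d[0])),rel(m,T))
for uv in((387,106),(380,330)): print(onz(ray('wrist',uv,T),209))
```

```text
[488.07590663 282.40691768 202.        ] [559.92245054 225.68661479 202.        ] [523.99917858 254.04676623 202.        ] 91.53752581478437 141.710157531441 [ 4.11386741  1.12637812 88.38487544]
[481.01167254 339.41373347 209.        ]
[602.46797786 248.52336655 209.        ]
```

```bash
python3 -m handwheel '[[0.004,0.001,0.035,0],[0,0,0.035,0],[0,0,0.034,0],[0,0,0,0]]'
python3 -m handwheel '[[0,-0.010,0.001,0],[0,-0.010,0.003,0],[0,-0.010,0.003,0],[0,-0.010,0.004,0],[0,-0.010,0.004,0],[0,-0.010,0.005,0],[0,-0.010,0.006,0]]'
python3 -m handwheel '[[0,-0.010,0.006,0],[0,-0.010,0.007,0],[0,-0.008,0.006,0],[0,0,0,0],[0,0,0,0],[0,0,0,0],[0,0,0,0],[0,0,0,0]]'
python3 - <<'E'
from h import *
T=pose(); im=r.snapshot('wrist'); s=r.snapshot('side')
cv2.imwrite('pics/m2.png',np.hstack([cv2.resize(im,(400,300)),cv2.resize(s[60:240,200:440],(400,300))])[:,:,::-1])
E
```

```text
time: 1.8
tool_pos: [516.7, 258.3, 181.1]
tcp_rot: [-179.5, -0.3, 142.4]
ft_force: [-1.4, 0.1, -0.4]
finger_gap: 30.2
grip_force: 0.0
time: 2.5
tool_pos: [477.8, 202.5, 161.1]
tcp_rot: [180.0, 0.0, 142.4]
ft_force: [0.4, -0.5, -0.4]
finger_gap: 29.5
grip_force: 0.1
time: 3.3
tool_pos: [461.3, 181.4, 142.5]
tcp_rot: [180.0, 0.0, 142.4]
ft_force: [-1.8, -0.5, 0.9]
finger_gap: 29.9
grip_force: 0.9
```

View pics/m2.png

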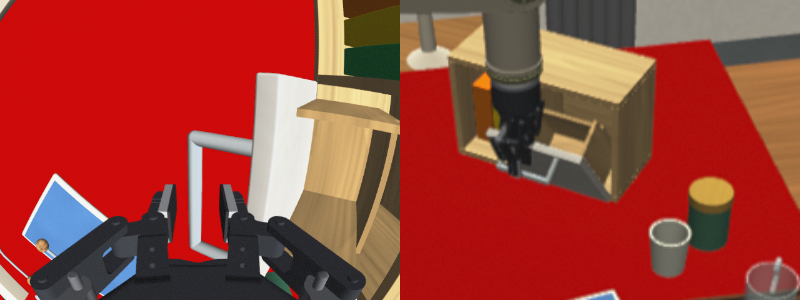

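The front is open: the panel is tipped forward with the pocket visible behind it, and the bar at about (195,200) in the left half is clear. Retracting up, turning, and going over the dish spoon.

```bash
python3 -m handwheel '[[0,0,-0.05,0],[0,0,-0.05,0],[0,0,-0.05,0]]' 
python3 -m handwheel '[[0,0,0,8.5],[0,0,0,8.5],[0,0,0,8.5],[0,0,0,8.5],[0,0,0,8.5],[0,0,0,8.5],[0,0,0,8.5],[0,0,0,8.5],[0,0,0,8.5],[0,0,0,8.5]]' 0.06
python3 -m handwheel '[[0,0,0,7.86],[0,0,0,7.86],[0,0,0,7.86],[0,0,0,7.86],[0,0,0,7.86],[0,0,0,7.86],[0,0,0,7.86]]'
python3 -m handwheel '[[-0.005,0.042,0,0],[-0.005,0.042,0.015,0],[-0.005,0.042,0.015,0],[-0.005,0.042,0.015,0],[-0.005,0.042,0.015,0],[-0.005,0.042,0.015,0],[-0.004,0.042,0.015,0],[-0.004,0.042,0.01,0],[0,0,0,0],[0,0,0,0]]'
python3 - <<'E'
from h import *
T=pose(); im=r.snapshot('wrist');cv2.imwrite('pics/w3.png',im[:,:,::-1]); np.save('w3.npy',T)
print(T.round(2)[:3,3],balls(im)); t=r.snapshot('top');s=r.snapshot('side');cv2.imwrite('pics/t3.png',t[:,:,::-1]);cv2.imwrite('pics/s3.png',s[:,:,::-1])
for X in([437.5,-154,23],[544,-276,13],[485,-326,13],[435,-154,23]): print(proj('wrist',X,T),proj('top',X),proj('side',X))
print(balls(t,(250,210,450,320)),balls(s,(250,250,360,350)))
E
```

```text
time: 3.7
tool_pos: [461.1, 181.2, 294.1]
tcp_rot: [180.0, 0.0, 142.4]
ft_force: [1.6, 0.4, 0.6]
finger_gap: 29.7
grip_force: 0.0
time: 4.7
tool_pos: [461.7, 181.3, 292.7]
tcp_rot: [179.9, -0.1, 57.0]
ft_force: [0.2, -0.3, -0.2]
finger_gap: 59.6
grip_force: 0.0
time: 5.4
tool_pos: [461.6, 181.4, 292.7]
tcp_rot: [-180.0, -0.1, 2.0]
ft_force: [0.4, -0.2, 0.5]
finger_gap: 60.3
grip_force: 0.0
time: 6.4
tool_pos: [437.0, -157.0, 192.3]
tcp_rot: [-180.0, -0.0, 2.2]
ft_force: [0.7, 0.2, 0.5]
finger_gap: 60.1
grip_force: 0.0
[ 436.98 -157.01  192.26] [([602.6, 12.7], 1705), ([457.3, 105.5], 451), ([496.9, 173.5], 403), ([315.4, 216.7], 493), ([625.7, 450.5], 1763)]
[312.07328119 215.95250965] [310.93184466 276.31883762] [284.2633046  283.09938567]
[453.96244502 104.03349875] [349.91729726 241.39793795] [336.9984334  317.60793564]
[496.66201186 173.30975588] [366.96964896 260.04971468] [316.5561703  338.52905112]
[311.97299326 218.74209942] [310.9481114  277.14483726] [283.26122878 283.24642147]
[([350.6, 242.0], 42), ([366.5, 260.1], 54)] [([284.2, 283.9], 60), ([336.7, 317.9], 80), ([316.9, 338.5], 95)]
```

View pics/w3.png

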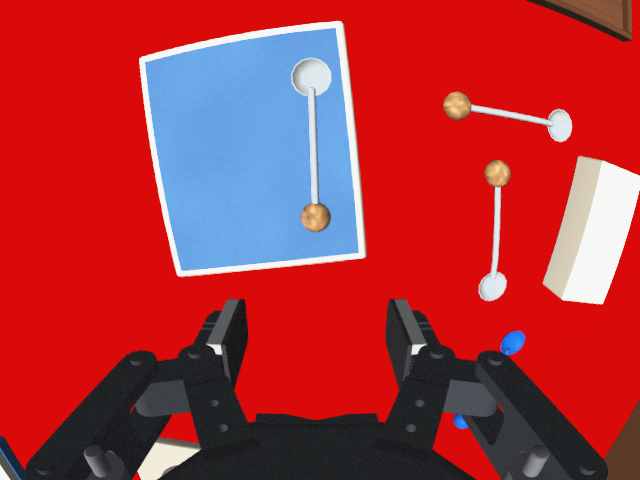

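The wrist view shows all three spoons: balls at (315,217), (457,105) and (497,174), with the dish spoon's bowl at (311,77). Triangulating with the fixed views.

Run:
```python
from h import *
T=np.load('w3.npy')
for n,w,s,t,b in((1,(315.4,216.7),(284.2,283.9),(311.3,276.9),(311,77)),(2,(457.3,105.5),(336.7,317.9),(349.9,241.9),(560,126)),(3,(496.9,173.5),(316.9,338.5),(366.5,260.1),(491,287))):
    x,e=tri(ray('wrist',w,T),ray('side',s),ray('top',t)); z=23 if n==1 else 13
    y=onz(ray('wrist',w,T),z); q=onz(ray('wrist',b,T),z-6); d=y-q
    print(n,x.round(1),e,'plane',y.round(1),'axis',np.degrees(np.arctan2(d[1],d[0])).round(1),np.linalg.norm(d).round(1),'rel',rel(y,T).round(1))
```

```text
1 [ 436.5 -156.    22.1] [1.0, 0.5, 1.1] plane [ 436.9 -156.9   23. ] axis -176.1 120.2 rel [-1.000e-01 -1.000e-01  1.693e+02]
2 [ 542.6 -277.3   14.6] [1.3, 0.5, 1.6] plane [ 543.1 -279.3   13. ] axis 89.1 121.3 rel [101.3 126.4 179.2]
3 [ 485.2 -325.5   13. ] [0.7, 0.8, 1.0] plane [ 484.8 -326.3   13. ] axis 9.0 121.0 rel [ 41.3 171.  179.2]
```

Points agree (heights 22, 14.6 and 13 mm against 23, 13 and 13 expected). Descending on spoon 1.

```bash
python3 -m handwheel '[[0,0,0.045,-2],[0,0,0.045,0],[0,0,0.045,0],[0,0,0.03,0],[0,0,0.014,0],[0,0,0,0],[0,0,0,0]]' 
python3 -m handwheel '[[0,0,0,0],[0,0,0,0],[0,0,0,0],[0,0,0,0],[0,0,0,0],[0,0,0,0],[0,0,0,0]]' 0 40
python3 -m handwheel '[[0,0,-0.02,0],[0,0,-0.02,0],[0,0,0,0]]'
python3 - <<'E'
from h import *
T=pose(); im=r.snapshot('wrist');cv2.imwrite('pics/w4.png',im[:,:,::-1])
E
```

```text
time: 7.25
tool_pos: [437.8, -155.5, 14.1]
tcp_rot: [180.0, -0.0, 4.5]
ft_force: [0.7, -0.4, -0.4]
finger_gap: 59.9
grip_force: 0.0
time: 7.95
tool_pos: [438.2, -156.5, 14.7]
tcp_rot: [180.0, -0.1, 4.4]
ft_force: [-0.9, 1.7, 6.6]
finger_gap: 23.5
grip_force: 38.9
time: 8.25
tool_pos: [439.2, -157.3, 56.4]
tcp_rot: [179.8, -0.3, 4.4]
ft_force: [0.2, 0.7, -0.8]
finger_gap: 23.4
grip_force: 39.3
```

View pics/w4.png

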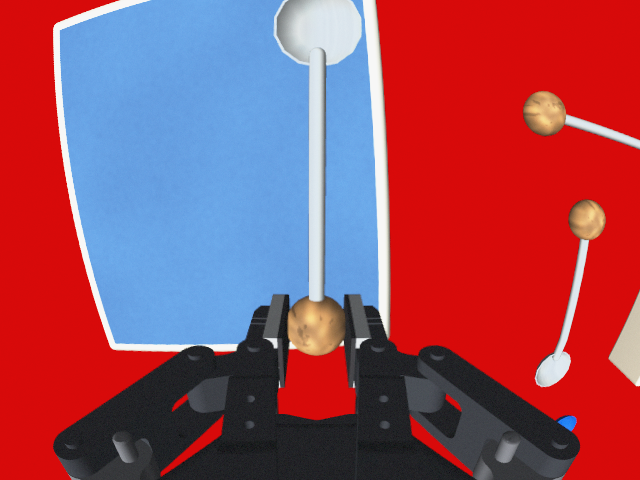

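The ball is firmly held at (316,325) with the spoon level. I'll calibrate the slackening here, low down.

```bash
python3 -m handwheel '[[0,0,0,0],[0,0,0,0]]' 0.0240 20
python3 -m handwheel '[[0,0,0,0],[0,0,0,0]]' 0.0245 
python3 -m handwheel '[[0,0,0,0],[0,0,0,0]]' 0.0250
```

```text
time: 8.5
tool_pos: [436.2, -155.8, 52.2]
tcp_rot: [-179.9, 0.1, 4.4]
ft_force: [0.9, -0.2, -1.1]
finger_gap: 24.2
grip_force: 23.3
time: 8.7
tool_pos: [436.5, -155.9, 52.6]
tcp_rot: [-180.0, 0.1, 4.4]
ft_force: [0.0, 1.0, 0.7]
finger_gap: 24.7
grip_force: 14.8
time: 8.9
tool_pos: [436.9, -156.1, 53.1]
tcp_rot: [-180.0, 0.0, 4.4]
ft_force: [0.0, 1.0, 0.1]
finger_gap: 25.0
grip_force: 7.7
```

```bash
python3 -m handwheel '[[0,0,0,0],[0,0,0,0],[0,0,-0.03,0],[0,0,-0.03,0],[0,0,-0.03,0],[0,0,-0.025,0],[0,0,0,0],[0,0,0,0]]' 0 40
python3 -m handwheel '[[0,0,0,0],[0,0,0,0]]' 0.0248
python3 -m handwheel '[[0,0,0,0],[0,0,0,0],[0,0,0,0],[0,0,0,0],[0,0,0,0]]' 0.0252
python3 - <<'E'
from h import *
im=r.snapshot('wrist'); s=r.snapshot('side')
cv2.imwrite('pics/m5.png',np.hstack([cv2.resize(im,(400,300)),cv2.resize(s[160:310,200:400],(400,300))])[:,:,::-1])
E
```

```text
time: 9.7
tool_pos: [437.4, -156.3, 168.7]
tcp_rot: [180.0, -0.1, 4.4]
ft_force: [-0.9, 0.6, -1.4]
finger_gap: 23.6
grip_force: 39.3
time: 9.9
tool_pos: [436.1, -155.7, 166.8]
tcp_rot: [-179.9, 0.1, 4.4]
ft_force: [0.1, -0.4, -0.6]
finger_gap: 25.0
grip_force: 10.3
time: 10.4
tool_pos: [437.1, -156.2, 168.3]
tcp_rot: [180.0, -0.0, 4.4]
ft_force: [0.9, -0.3, -0.7]
finger_gap: 24.9
grip_force: 5.2
```

View pics/m5.png

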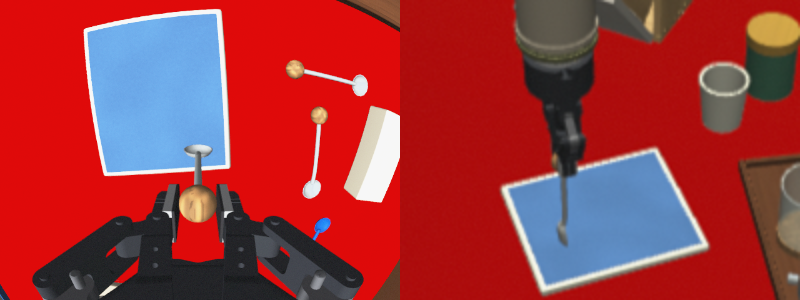

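The spoon swung down: ball at (316,325) full-scale, bowl at about (316,238). I'll let it settle, clamp, then check straightness.

```bash
python3 -m handwheel '[[0,0,0,0],[0,0,0,0],[0,0,0,0],[0,0,0,0]]' 0.0252
python3 -m handwheel '[[0,0,0,0],[0,0,0,0],[0,0,0,0]]' 0 40
python3 - <<'E'
from h import *
T=pose();im=r.snapshot('wrist'); cv2.imwrite('pics/w6.png',im[:,:,::-1])
b=T[:3,3]+[0,0,9]
print(balls(im),proj('wrist',b,T))
for a in(-20,-10,0,10,20): print(a,proj('wrist',b+120*np.array([np.sin(np.radians(a)),0,-np.cos(np.radians(a))]),T))
c=im[200:340,270:362]; 
h=cv2.cvtColor(im,cv2.COLOR_RGB2HSV); m=cv2.inRange(h,(0,0,60),(180,60,255))[150:300,280:352]
ys,xs=np.nonzero(m); print('grey rows',ys.min()+150,ys.max()+150,xs.min()+280,xs.max()+280)
print([(y+150,int((m[y]>0).sum())) for y in range(0,150,6)])
E
```

```text
time: 10.9
tool_pos: [437.0, -156.1, 168.3]
tcp_rot: [-180.0, 0.0, 4.4]
ft_force: [-0.7, 0.4, -0.8]
finger_gap: 25.4
grip_force: 5.2
time: 11.2
tool_pos: [437.0, -156.2, 168.3]
tcp_rot: [180.0, -0.0, 4.4]
ft_force: [-0.2, -0.5, -0.7]
finger_gap: 23.5
grip_force: 39.2
[([611.8, 14.0], 1812), ([472.3, 111.1], 469), ([509.8, 185.1], 398), ([317.8, 324.1], 2103), ([624.8, 457.8], 1430)] [315.07426077 322.88083772]
-20 [311.2198864 292.6624375]
-10 [313.25007927 264.58986131]
0 [315.38099287 236.66090719]
10 [317.61290103 208.95288628]
20 [319.94864123 181.55763073]
grey rows 241 299 280 351
[(150, 0), (156, 0), (162, 0), (168, 0), (174, 0), (180, 0), (186, 0), (192, 0), (198, 0), (204, 0), (210, 0), (216, 0), (222, 0), (228, 0), (234, 0), (240, 0), (246, 43), (252, 41), (258, 27), (264, 14), (270, 72), (276, 10), (282, 11), (288, 11), (294, 12)]
```

Bowl hangs within about 4° of vertical. Lift, turn to caddy yaw and carry to above the pocket.

```bash
python3 -m handwheel '[[0,0,-0.04,0],[0,0,-0.04,-8],[0,0,-0.04,-8],[0,0,-0.04,-8],[0,0,0,-8],[0,0,0,-8],[0,0,0,-8]]' 0 60
python3 -m handwheel '[[0.02,-0.011,0,0],[0.04,-0.022,0,0],[0.045,-0.024,0,0],[0.045,-0.024,0,0],[0.045,-0.024,0,0],[0.045,-0.024,0,0],[0.045,-0.024,0,0],[0.045,-0.024,0,0],[0.04,-0.022,0,0],[0.021,-0.012,0,0]]'
python3 -m handwheel '[[0.011,-0.006,0,0],[0,0,0,0],[0,0,0,0]]'
cat >> h.py <<'E'
O=np.array([549.6,287.3]); XC=np.array([.61,.792]); YC=np.array([-.792,.61])
def cad(X): d=np.array(X)[:2]-O; return np.round([d@XC,d@YC],1)
E
python3 - <<'E'
from h import *
T=pose();im=r.snapshot('wrist'); t=r.snapshot('top'); print(cad(T[:3,3]))
cv2.imwrite('pics/m7.png',np.hstack([cv2.resize(im,(400,300)),cv2.resize(t[165:285,70:230],(400,300))])[:,:,::-1])
E
```

```text
time: 11.95
tool_pos: [437.2, -156.2, 328.8]
tcp_rot: [179.9, -0.0, 52.7]
ft_force: [-0.5, -0.0, -0.1]
finger_gap: 22.7
grip_force: 59.0
time: 12.95
tool_pos: [507.3, 280.0, 327.7]
tcp_rot: [-179.9, 0.0, 52.5]
ft_force: [0.2, -0.7, -1.2]
finger_gap: 22.9
grip_force: 59.0
time: 13.25
tool_pos: [509.8, 287.8, 328.3]
tcp_rot: [180.0, 0.0, 52.3]
ft_force: [0.2, 0.1, -0.8]
finger_gap: 21.9
grip_force: 59.0
[-23.9  31.8]
```

View pics/m7.png

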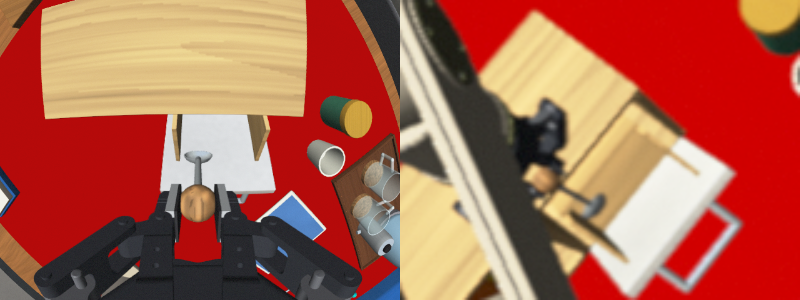

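The spoon hangs over the open pocket. In the left half the walls are at columns 182 and 258, the bowl is at (198,155), and the white panel is in front. Checking the wall positions against my caddy frame.

Run:
```python
from h import *
T=pose()
# lid-side end of wall tops: wall top z(bin)=145,x 0..79 -> caddy z 127..175
for z in(127,150): print(z,[cad(onz(ray('wrist',(u*1.6,v*1.6),T),z)) for u,v in((181,140),(177,156),(258,140),(266,160))])
print('lid front',[cad(onz(ray('wrist',(u*1.6,v*1.6),T),210)) for u,v in((45,118),(170,115),(305,116))])
print('panel top',[cad(onz(ray('wrist',(u*1.6,v*1.6),T),169)) for u,v in((164,190),(274,190))])
```

```text
127 [array([-40.3,  56.4]), array([-66.4,  63.3]), array([-40.4, -64.3]), array([-74.1, -80.7])]
150 [array([-34. ,  54.7]), array([-58.3,  61.2]), array([-34. , -57.9]), array([-65.5, -73.2])]
lid front [array([ 15.8, 233.4]), array([12.4, 62.3]), array([  13.6, -100.7])]
panel top [array([-104.9,   80.6]), array([-107.5,  -85.5])]
```

```bash
python3 -m handwheel '[[0.010,-0.002,0,0],[0.009,-0.002,0,0],[0,0,0.03,0],[0,0,0.03,0],[0,0,0.03,0],[0,0,0.02,0],[0,0,0,0]]'
python3 -m handwheel '[[0,0,0.005,0],[0,0,0.005,0],[0,0,0.005,0],[0,0,0,0]]'
python3 -m handwheel '[[0,0,0.005,0],[0,0,0.005,0],[0,0,0,0]]'
python3 - <<'E'
from h import *
T=pose();im=r.snapshot('wrist'); t=r.snapshot('top'); print(cad(T[:3,3]))
cv2.imwrite('pics/m8.png',np.hstack([cv2.resize(im,(400,300)),cv2.resize(t[165:285,70:230],(400,300))])[:,:,::-1])
E
```

```text
time: 14.05
tool_pos: [516.3, 305.5, 214.0]
tcp_rot: [-179.8, 0.3, 52.3]
ft_force: [0.1, 0.4, -1.2]
finger_gap: 22.6
grip_force: 59.0
time: 14.45
tool_pos: [518.1, 306.3, 203.2]
tcp_rot: [180.0, -0.0, 52.4]
ft_force: [-0.3, 0.1, -0.7]
finger_gap: 22.6
grip_force: 59.0
time: 14.75
tool_pos: [517.6, 306.0, 192.3]
tcp_rot: [-180.0, 0.1, 52.4]
ft_force: [-0.1, -0.1, 0.1]
finger_gap: 22.2
grip_force: 59.0
[-4.6 36.7]
```

```bash
python3 -m handwheel '[[0,0,0.004,0],[0,0,0.004,0],[0,0,0,0]]'
python3 -m handwheel '[[0,0,0.003,0],[0,0,0.002,0],[0,0,0,0]]'
```

```text
time: 15.15
tool_pos: [517.8, 306.1, 184.5]
tcp_rot: [-180.0, 0.0, 52.4]
ft_force: [0.6, -0.7, -0.4]
finger_gap: 22.3
grip_force: 59.0
time: 15.45
tool_pos: [518.1, 306.3, 180.1]
tcp_rot: [180.0, -0.0, 52.4]
ft_force: [0.2, 0.5, 0.3]
finger_gap: 22.5
grip_force: 59.1
```

```bash
python3 -m handwheel '[[0,0,0.003,0],[0,0,0.002,0],[0,0,0,0]]'
python3 -m handwheel '[[0,0,0.002,0],[0,0,0.002,0],[0,0,0,0]]'
python3 - <<'E'
from h import *
T=pose();im=r.snapshot('wrist'); t=r.snapshot('top'); print(cad(T[:3,3]))
cv2.imwrite('pics/m8.png',np.hstack([cv2.resize(im,(400,300)),cv2.resize(t[165:285,70:230],(400,300))])[:,:,::-1])
E
```

```text
time: 15.75
tool_pos: [518.1, 306.3, 175.1]
tcp_rot: [180.0, -0.0, 52.4]
ft_force: [0.9, -0.1, 0.5]
finger_gap: 22.6
grip_force: 59.1
time: 16.05
tool_pos: [518.1, 306.3, 171.1]
tcp_rot: [180.0, -0.0, 52.4]
ft_force: [0.7, 1.2, 1.0]
finger_gap: 22.5
grip_force: 59.2
[-4.2 36.5]
```

View pics/m8.png

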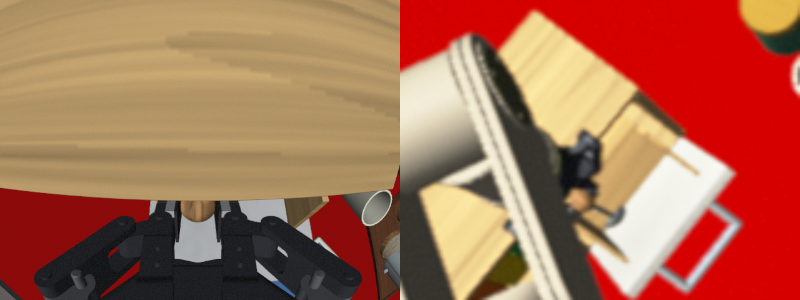

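Spoon is inside the pocket, with the bowl at (613,215) in the right half between wall and divider. Releasing gently and rising.

```bash
python3 -m handwheel '[[0,0,0,0],[0,0,0,0],[0,0,0,0],[0,0,0,0],[0,0,0,0],[0,0,0,0]]' 0.036
python3 -m handwheel '[[0,0,-0.02,0],[0,0,-0.04,0],[0,0,-0.05,0],[0,0,-0.05,0]]'
python3 - <<'E'
from h import *
T=pose();im=r.snapshot('wrist'); t=r.snapshot('top'); print(cad(T[:3,3]))
cv2.imwrite('pics/m9.png',np.hstack([cv2.resize(im,(400,300)),cv2.resize(t[165:285,70:230],(400,300))])[:,:,::-1])
E
```

```text
time: 16.75
tool_pos: [518.3, 305.6, 171.0]
tcp_rot: [180.0, 0.0, 52.3]
ft_force: [4.4, -3.5, -1.4]
finger_gap: 35.8
grip_force: 2.7
time: 17.15
tool_pos: [516.9, 306.3, 332.2]
tcp_rot: [-179.9, 0.1, 52.4]
ft_force: [0.9, 0.1, 0.3]
finger_gap: 35.8
grip_force: 0.0
[-4.9 37.5]
```

View pics/m9.png

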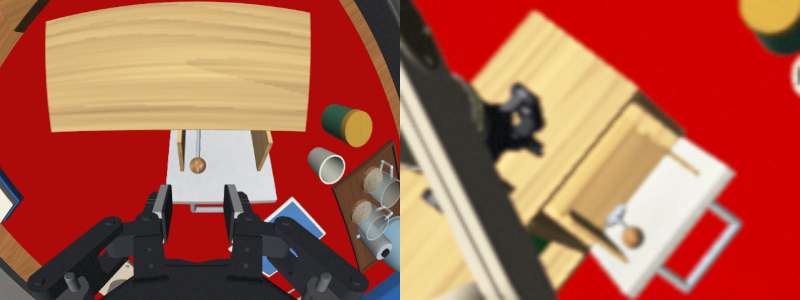

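Spoon 1 stands in the pocket, leaning on the panel with its ball at (197,165) in the left half. On to spoon 2.

```bash
python3 -m handwheel '[[0,0,0,-7.3],[0,0,0,-7.3],[0,0,0,-7.3],[0,0,0,-7.3],[0,0,0,-7.4]]' 0.06
python3 -m handwheel '[[-0.03,0.003,0,0],[-0.045,0.003,0,0],[-0.045,0.003,0,0],[-0.045,0.003,0,0],[-0.045,0.003,0,0],[-0.045,0.003,0,0],[-0.045,0.003,0,0],[-0.045,0.003,0,0],[-0.045,0.003,0,0],[-0.045,0.003,0,0]]'
python3 -m handwheel '[[-0.045,0.003,0.035,0],[-0.045,0.003,0.035,0],[-0.045,0,0.035,0],[-0.014,0,0.035,0],[0,0,0,0],[0,0,0,0]]'
cat > look.py <<'E'
from h import *
T=pose();im=r.snapshot('wrist'); s=r.snapshot('side')
print(T[:3,3].round(1),np.degrees(np.arctan2(T[1,0],T[0,0])).round(1))
for X in([543,-278.5,13],[485,-326,13]): print('pred',proj('wrist',X,T).round(),proj('side',X).round())
for c,a in balls(im): x=onz(ray('wrist',c,T),13); print('wrist',c,a,x.round(1),rel(x,T).round(1))
print(balls(s,(220,240,400,380)))
cv2.imwrite('pics/last.png',im[:,:,::-1])
E
python3 look.py
```

```text
time: 17.75
tool_pos: [517.5, 306.6, 330.8]
tcp_rot: [-179.9, -0.0, 89.3]
ft_force: [-0.4, -0.2, 0.1]
finger_gap: 60.0
grip_force: 0.0
time: 18.75
tool_pos: [539.8, -130.4, 331.1]
tcp_rot: [-180.0, -0.1, 89.0]
ft_force: [0.9, 0.7, 0.8]
finger_gap: 59.9
grip_force: 0.0
time: 19.35
tool_pos: [542.4, -260.7, 203.6]
tcp_rot: [-179.9, -0.1, 88.9]
ft_force: [-0.2, 0.0, 0.2]
finger_gap: 60.0
grip_force: 0.0
[ 542.4 -260.7  203.6] 88.9
pred [317. 229.] [337. 318.]
pred [259. 276.] [317. 339.]
wrist [508.3, 163.6] 22844 [ 731.8 -214.3   13. ] [ 49.5 188.8 190.3]
wrist [550.1, 9.7] 396 [784.8 -47.4  13. ] [217.4 238.8 190.6]
wrist [621.0, 188.7] 700 [ 900.8 -232.8   13. ] [ 34.1 358.2 190. ]
wrist [535.9, 129.1] 38 [ 763.  -177.4   13. ] [ 87.  219.4 190.4]
wrist [531.5, 140.0] 23 [ 758.1 -188.9   13. ] [ 75.4 214.7 190.3]
wrist [317.9, 230.3] 349 [ 543.5 -280.    13. ] [-19.7   1.9 190.6]
wrist [260.0, 276.5] 311 [ 485.6 -326.3   13. ] [-67.  -55.2 190.6]
wrist [610.7, 440.4] 503 [1089.3 -696.6   13. ] [-426.   555.3  188.6]
wrist [580.4, 431.4] 38 [ 977.4 -634.1   13. ] [-365.6  442.3  188.9]
wrist [12.6, 464.0] 749 [-126.6 -786.8   13. ] [-538.9 -658.7  190.8]
[([387.1, 279.1], 1096), ([336.7, 317.9], 80), ([316.9, 338.5], 97)]
```

```bash
python3 -m handwheel '[[-0.018,0.002,0.045,0],[0,0,0.045,0],[0,0,0.045,0],[0,0,0.04,0],[0,0,0.015,0],[0,0,0.009,0],[0,0,0,0],[0,0,0,0]]' 
python3 -m handwheel '[[0,0,0,0],[0,0,0,0],[0,0,0,0],[0,0,0,0],[0,0,0,0],[0,0,0,0],[0,0,0,0]]' 0 40
python3 -m handwheel '[[0,0,-0.03,0],[0,0,-0.04,0],[0,0,-0.04,0],[0,0,-0.04,0],[0,0,0,0],[0,0,0,0]]'
```

```text
time: 20.25
tool_pos: [546.8, -280.5, 8.2]
tcp_rot: [179.8, 0.1, 89.0]
ft_force: [0.1, -0.6, 0.0]
finger_gap: 60.1
grip_force: 0.0
time: 20.95
tool_pos: [545.6, -280.2, 6.8]
tcp_rot: [179.9, 0.1, 89.0]
ft_force: [-1.1, 0.3, 6.4]
finger_gap: 23.5
grip_force: 38.9
time: 21.55
tool_pos: [545.7, -280.2, 157.2]
tcp_rot: [179.8, 0.1, 89.0]
ft_force: [-0.4, 0.2, -1.0]
finger_gap: 23.0
grip_force: 39.4
```

```bash
python3 -m handwheel '[[0,0,0,0],[0,0,0,0]]' 0.0248
python3 -m handwheel '[[0,0,0,0],[0,0,0,0],[0,0,0,0],[0,0,0,0],[0,0,0,0],[0,0,0,0],[0,0,0,0],[0,0,0,0],[0,0,0,0],[0,0,0,0]]' 0.0252
cat > hang.py <<'E'
from h import *
T=pose();im=r.snapshot('wrist'); cv2.imwrite('pics/hang.png',im[:,:,::-1])
b=T[:3,3]+[0,0,7]; print('ball',proj('wrist',b,T).round(),[x for x in balls(im) if abs(x[0][0]-316)<30])
for a in(-10,0,10,90): print(a,proj('wrist',b+120*(T[:3,0]*np.sin(np.radians(a))+T[:3,2]*np.cos(np.radians(a))),T).round())
h=cv2.cvtColor(im,cv2.COLOR_RGB2HSV); m=cv2.inRange(h,(0,0,60),(180,60,255))[:300,286:346]
w=[(y,int((m[y]>0).sum())) for y in range(0,300,8)]; print([q for q in w if q[1]>5])
E
python3 hang.py
```

```text
time: 21.75
tool_pos: [543.6, -279.0, 153.2]
tcp_rot: [-179.8, -0.1, 89.0]
ft_force: [-0.3, 0.8, -1.3]
finger_gap: 24.9
grip_force: 10.1
time: 22.75
tool_pos: [544.7, -279.6, 155.3]
tcp_rot: [180.0, -0.0, 89.0]
ft_force: [0.1, 0.4, -0.5]
finger_gap: 25.5
grip_force: 5.1
ball [316. 319.] [([313.2, 314.4], 1098), ([328.9, 309.7], 91)]
-10 [316. 263.]
0 [316. 235.]
10 [316. 207.]
90 [316.  15.]
[(96, 54), (104, 20), (224, 30), (232, 44), (240, 9), (248, 9), (256, 10), (264, 10), (272, 11), (280, 11)]
```

Hangs straight. Clamp, lift, carry.

```bash
python3 -m handwheel '[[0,0,0,0],[0,0,0,0],[0,0,-0.025,7.3],[0,0,-0.05,7.3],[0,0,-0.05,7.3],[0,0,-0.05,7.3],[0,0,-0.005,7.4],[0,0,0,0]]' 0 60
python3 -m handwheel '[[0.019,-0.0145,0,0],[0.038,-0.029,0,0],[0.038,-0.029,0,0],[0.038,-0.029,0,0],[0.038,-0.029,0,0],[0.038,-0.029,0,0],[0.038,-0.029,0,0],[0.038,-0.029,0,0],[0.038,-0.029,0,0],[0.038,-0.029,0,0]]'
python3 -m handwheel '[[0.038,-0.029,0,0],[0.036,-0.0275,0,0],[0.013,-0.010,0,0],[0,0,0,0],[0,0,0,0]]'
python3 - <<'E'
from h import *
T=pose();im=r.snapshot('wrist'); print(cad(T[:3,3]));cv2.imwrite('pics/w10.png',im[:,:,::-1])
E
python3 hang.py
```

```text
time: 23.6
tool_pos: [545.7, -280.2, 338.5]
tcp_rot: [179.7, -0.0, 52.2]
ft_force: [0.1, 0.1, -1.0]
finger_gap: 22.4
grip_force: 59.0
time: 24.6
tool_pos: [545.9, 176.3, 332.8]
tcp_rot: [-179.9, 0.2, 52.6]
ft_force: [0.9, -0.1, -0.5]
finger_gap: 22.2
grip_force: 59.0
time: 25.1
tool_pos: [547.1, 283.3, 333.5]
tcp_rot: [-180.0, 0.2, 52.5]
ft_force: [-0.5, -0.6, -0.7]
finger_gap: 22.6
grip_force: 59.0
[-4.7 -0.4]
ball [315. 320.] [([336.0, 4.0], 23), ([316.1, 311.7], 2638)]
-10 [315. 263.]
0 [315. 235.]
10 [315. 207.]
90 [315.  15.]
[(208, 60), (216, 60), (224, 60), (232, 60), (240, 60), (248, 60), (256, 58), (264, 56), (272, 60), (280, 60), (288, 23)]
```

```bash
python3 -m handwheel '[[0,0,0.03,0],[0,0,0.04,0],[0,0,0.04,0],[0,0,0.02,0],[0,0,0,0]]'
python3 -m handwheel '[[0,0,0.005,0],[0,0,0.005,0],[0,0,0.005,0],[0,0,0,0],[0,0,0,0]]'
python3 -m handwheel '[[0,0,0.003,0],[0,0,0.003,0],[0,0,0,0],[0,0,0,0]]'
python3 -m handwheel '[[0,0,0.003,0],[0,0,0.003,0],[0,0,0,0],[0,0,0,0]]'
```

```text
time: 25.7
tool_pos: [545.5, 281.4, 200.7]
tcp_rot: [-179.8, 0.4, 52.3]
ft_force: [-0.2, -0.5, -0.4]
finger_gap: 22.2
grip_force: 59.0
time: 26.2
tool_pos: [547.7, 284.1, 190.8]
tcp_rot: [180.0, -0.0, 52.4]
ft_force: [0.5, 0.1, -1.0]
finger_gap: 22.3
grip_force: 59.0
time: 26.6
tool_pos: [547.4, 284.0, 184.1]
tcp_rot: [-180.0, 0.0, 52.4]
ft_force: [-0.6, -0.3, -0.0]
finger_gap: 22.2
grip_force: 59.0
time: 27.0
tool_pos: [547.4, 284.0, 178.0]
tcp_rot: [-180.0, 0.0, 52.4]
ft_force: [-0.5, 0.2, 0.1]
finger_gap: 22.2
grip_force: 59.0
```

```bash
python3 -m handwheel '[[0,0,0.003,0],[0,0,0.003,0],[0,0,0,0],[0,0,0,0]]'
python3 -m handwheel '[[0,0,0.003,0],[0,0,0,0],[0,0,0,0]]'
```

```text
time: 27.4
tool_pos: [547.4, 283.9, 172.0]
tcp_rot: [-180.0, 0.0, 52.4]
ft_force: [0.7, -0.4, -0.3]
finger_gap: 22.2
grip_force: 59.0
time: 27.7
tool_pos: [547.5, 284.0, 169.2]
tcp_rot: [-180.0, 0.0, 52.4]
ft_force: [0.2, -0.2, -0.1]
finger_gap: 22.3
grip_force: 59.0
```

```bash
python3 -m handwheel '[[0,0,0.003,0],[0,0,0,0],[0,0,0,0]]'; python3 -m handwheel '[[0,0,0,0],[0,0,0,0],[0,0,0,0],[0,0,0,0],[0,0,0,0],[0,0,0,0]]' 0.036
python3 -m handwheel '[[0,0,-0.02,0],[0,0,-0.04,0],[0,0,-0.05,0],[0,0,-0.05,0]]'
python3 - <<'E'
from h import *
T=pose();im=r.snapshot('wrist'); t=r.snapshot('top'); print(cad(T[:3,3]))
s=r.snapshot('side'); print(balls(s,(220,240,400,380)))
cv2.imwrite('pics/m11.png',np.hstack([cv2.resize(im,(400,300)),cv2.resize(t[165:285,70:230],(400,300))])[:,:,::-1])
E
```

```text
time: 28.0
tool_pos: [547.5, 284.0, 166.2]
tcp_rot: [-180.0, 0.0, 52.4]
ft_force: [0.5, 0.3, 0.0]
finger_gap: 22.3
grip_force: 59.0
time: 28.6
tool_pos: [547.5, 284.0, 166.3]
tcp_rot: [180.0, 0.0, 52.4]
ft_force: [0.3, -0.2, 0.1]
finger_gap: 36.0
grip_force: 0.0
time: 29.0
tool_pos: [546.9, 283.8, 327.4]
tcp_rot: [-180.0, 0.1, 52.4]
ft_force: [0.6, 0.2, 0.7]
finger_gap: 35.9
grip_force: 0.0
[-4.4 -0. ]
[([387.1, 279.1], 1095), ([316.9, 338.5], 95)]
```

View pics/m11.png

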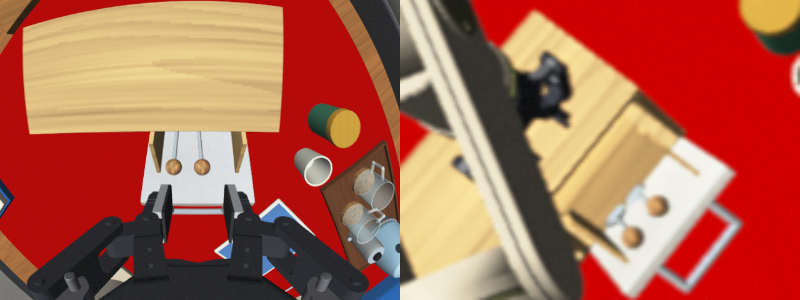

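Two spoons lean side by side in the pocket, balls at (174,167) and (202,167). Spoon 3 has not moved (side view ball at (316.9,338.5)). I'll take it with a narrower opening because of the white box beside it.

```bash
python3 -m handwheel '[[0,0,0,8.5],[0,0,0,8.5],[0,0,0,8.5],[0,0,0,8.5],[0,0,0,8.5]]' 0.045
python3 -m handwheel '[[-0.012,0.03,0,0],[-0.013,0.045,0,0],[-0.013,0.045,0,0],[-0.013,0.045,0,0],[-0.013,0.045,0,0],[-0.013,0.045,0,0],[-0.013,0.045,0,0],[-0.013,0.045,0,0],[-0.013,0.045,0,0],[-0.013,0.045,0,0]]'
python3 -m handwheel '[[-0.013,0.045,0.03,0],[-0.013,0.045,0.035,0],[-0.012,0.045,0.035,0],[0,0.02,0.035,0],[0,0,0,0],[0,0,0,0],[0,0,0,0]]'
python3 look.py | grep -v 'e 5'
```

```text
time: 29.65
tool_pos: [547.0, 283.8, 324.4]
tcp_rot: [180.0, 0.1, 9.5]
ft_force: [0.3, -0.4, 0.4]
finger_gap: 45.2
grip_force: 0.0
time: 30.65
tool_pos: [493.9, -168.3, 324.8]
tcp_rot: [-179.9, 0.1, 9.9]
ft_force: [0.6, 0.2, 0.6]
finger_gap: 44.9
grip_force: 0.0
time: 31.35
tool_pos: [486.4, -307.4, 205.4]
tcp_rot: [180.0, -0.1, 9.9]
ft_force: [0.6, -0.0, 0.8]
finger_gap: 45.0
grip_force: 0.0
[ 486.4 -307.4  205.4] 9.9
pred [294. 145.] [337. 318.]
pred [335. 215.] [317. 339.]
wrist [462.5, 24.5] 9412 [ 689.7 -411.4   13. ] [182.2 137.3 192.7]
wrist [335.6, 215.5] 449 [ 485.  -326.8   13. ] [ -4.9  18.7 192.4]
wrist [627.9, 305.3] 972 [ 438.6 -755.    13. ] [-124.2  432.6  192.6]
wrist [589.2, 449.4] 790 [ 144.6 -879.    13. ] [-435.1  504.2  192.4]
wrist [8.7, 474.6] 91 [-226.8  292.8   13. ] [-599.7 -714.   191.3]
[([387.1, 279.0], 1096), ([316.9, 338.4], 94)]
```

View pics/last.png

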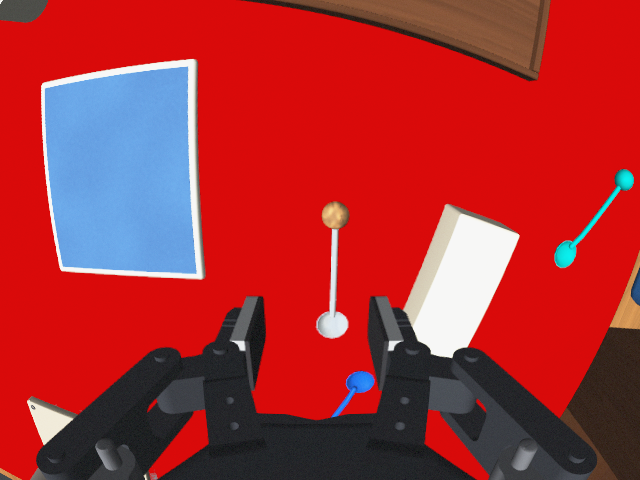

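Spoon 3's ball is at (335,215) with its bowl toward me at (332,325). The white box's edge is about 100 px to the right, so it is clear. Grasping.

```bash
python3 -m handwheel '[[-0.004,0.018,0.045,0],[0,0,0.045,0],[0,0,0.045,0],[0,0,0.04,0],[0,0,0.015,0],[0,0,0.009,0],[0,0,0,0],[0,0,0,0]]' 
python3 -m handwheel '[[0,0,0,0],[0,0,0,0],[0,0,0,0],[0,0,0,0],[0,0,0,0],[0,0,0,0]]' 0 40
python3 -m handwheel '[[0,0,-0.03,0],[0,0,-0.04,0],[0,0,-0.04,0],[0,0,-0.04,0],[0,0,0,0],[0,0,0,0]]'
python3 -m handwheel '[[0,0,0,0],[0,0,0,0]]' 0.0248
python3 -m handwheel '[[0,0,0,0],[0,0,0,0],[0,0,0,0],[0,0,0,0],[0,0,0,0],[0,0,0,0],[0,0,0,0],[0,0,0,0],[0,0,0,0],[0,0,0,0]]' 0.0252
python3 hang.py
```

```text
time: 32.25
tool_pos: [486.7, -327.4, 7.9]
tcp_rot: [179.8, -0.1, 9.9]
ft_force: [0.0, 0.6, 0.7]
finger_gap: 45.0
grip_force: 0.0
time: 32.85
tool_pos: [486.5, -327.4, 7.7]
tcp_rot: [179.8, -0.1, 9.9]
ft_force: [-0.7, 1.2, 6.7]
finger_gap: 23.5
grip_force: 38.8
time: 33.45
tool_pos: [486.0, -327.1, 157.6]
tcp_rot: [179.8, -0.2, 9.9]
ft_force: [-0.4, -0.7, -1.3]
finger_gap: 23.2
grip_force: 39.4
time: 33.65
tool_pos: [484.0, -325.5, 153.4]
tcp_rot: [-179.9, 0.1, 9.9]
ft_force: [-0.3, -0.5, -1.3]
finger_gap: 25.0
grip_force: 9.9
time: 34.65
tool_pos: [485.0, -326.2, 155.4]
tcp_rot: [180.0, -0.0, 9.9]
ft_force: [-0.1, -0.3, 0.3]
finger_gap: 25.3
grip_force: 5.0
ball [315. 320.] [([316.4, 316.3], 2303)]
-10 [315. 264.]
0 [315. 236.]
10 [315. 208.]
90 [315.  16.]
[(232, 21), (240, 43), (248, 8), (256, 8), (264, 9), (272, 10), (280, 11)]
```

```bash
python3 -m handwheel '[[0,0,0,0],[0,0,0,0],[0,0,-0.025,-8.5],[0,0,-0.05,-8.5],[0,0,-0.05,-8.5],[0,0,-0.05,-8.5],[0,0,-0.005,-8.5],[0,0,0,0]]' 0 60
python3 -m handwheel '[[0.02,-0.011,0,0],[0.04,-0.022,0,0],[0.04,-0.022,0,0],[0.04,-0.022,0,0],[0.04,-0.022,0,0],[0.04,-0.022,0,0],[0.04,-0.022,0,0],[0.04,-0.022,0,0],[0.04,-0.022,0,0],[0.04,-0.022,0,0]]'
python3 -m handwheel '[[0.04,-0.022,0,0],[0.04,-0.022,0,0],[0.04,-0.022,0,0],[0.02,-0.011,0,0],[0,0,0,0],[0,0,0,0]]'
python3 - <<'E'
from h import *
T=pose(); print(cad(T[:3,3]),rel([576.5,261.5,0],T))
E
```

```text
time: 35.5
tool_pos: [485.9, -326.9, 338.5]
tcp_rot: [179.7, 0.0, 52.5]
ft_force: [-0.2, 0.2, -1.1]
finger_gap: 21.9
grip_force: 59.0
time: 36.5
tool_pos: [550.7, 104.1, 332.9]
tcp_rot: [-179.9, 0.1, 52.1]
ft_force: [1.0, -0.7, -0.1]
finger_gap: 22.5
grip_force: 59.0
time: 37.1
tool_pos: [575.3, 260.1, 333.0]
tcp_rot: [-179.9, 0.2, 52.2]
ft_force: [0.1, 0.3, -0.7]
finger_gap: 22.5
grip_force: 58.9
[ -5.9 -37. ] [  2.97877865   0.60103879 332.94502553]
```

```bash
python3 hang.py | head -2; python3 -m handwheel '[[0.002,0,0.03,0],[0,0,0.04,0],[0,0,0.04,0],[0,0,0.02,0],[0,0,0,0]]'
python3 -m handwheel '[[0,0,0.005,0],[0,0,0.005,0],[0,0,0.005,0],[0,0,0,0],[0,0,0,0]]'
python3 -m handwheel '[[0,0,0.003,0],[0,0,0.003,0],[0,0,0,0],[0,0,0,0]]'
python3 -m handwheel '[[0,0,0.003,0],[0,0,0.003,0],[0,0,0,0],[0,0,0,0]]'
```

```text
ball [315. 320.] [([316.0, 2.0], 35), ([316.1, 316.2], 2480)]
-10 [315. 263.]
time: 37.65
tool_pos: [574.8, 259.1, 200.3]
tcp_rot: [-179.8, 0.4, 52.2]
ft_force: [-1.1, 0.3, -0.3]
finger_gap: 22.2
grip_force: 59.0
time: 38.15
tool_pos: [577.5, 261.9, 190.8]
tcp_rot: [180.0, -0.0, 52.4]
ft_force: [1.1, 1.0, -0.5]
finger_gap: 22.0
grip_force: 59.0
time: 38.55
tool_pos: [577.2, 261.7, 184.1]
tcp_rot: [-180.0, 0.0, 52.4]
ft_force: [0.2, 0.0, 0.0]
finger_gap: 21.9
grip_force: 59.0
time: 38.95
tool_pos: [577.2, 261.7, 178.2]
tcp_rot: [-180.0, 0.0, 52.4]
ft_force: [0.6, 0.1, -0.3]
finger_gap: 22.3
grip_force: 59.0
```

```bash
python3 -m handwheel '[[0,0,0.003,0],[0,0,0.003,0],[0,0,0,0],[0,0,0,0]]'
python3 -m handwheel '[[0,0,0.003,0],[0,0,0.003,0],[0,0,0,0],[0,0,0,0]]'
python3 -m handwheel '[[0,0,0,0],[0,0,0,0],[0,0,0,0],[0,0,0,0],[0,0,0,0],[0,0,0,0]]' 0.036
python3 -m handwheel '[[0,0,-0.02,0],[0,0,-0.04,0],[0,0,-0.05,0],[0,0,-0.05,0]]'
python3 - <<'E'
from h import *
T=pose();im=r.snapshot('wrist'); t=r.snapshot('top');s=r.snapshot('side')
cv2.imwrite('pics/m12.png',np.hstack([cv2.resize(im,(400,300)),cv2.resize(t[165:285,70:230],(400,300))])[:,:,::-1])
cv2.imwrite('pics/s12.png',s[:,:,::-1])
E
```

```text
time: 39.35
tool_pos: [577.2, 261.7, 172.1]
tcp_rot: [-180.0, 0.0, 52.4]
ft_force: [0.7, 0.8, -1.0]
finger_gap: 22.4
grip_force: 59.0
time: 39.75
tool_pos: [577.4, 261.8, 166.3]
tcp_rot: [180.0, -0.0, 52.4]
ft_force: [2.9, 1.6, -0.1]
finger_gap: 22.3
grip_force: 59.6
time: 40.35
tool_pos: [575.7, 262.9, 165.9]
tcp_rot: [-179.8, 0.1, 52.4]
ft_force: [-3.8, 5.0, 1.7]
finger_gap: 35.7
grip_force: 4.9
time: 40.75
tool_pos: [576.3, 261.2, 326.9]
tcp_rot: [-179.9, 0.2, 52.4]
ft_force: [0.6, 0.0, 0.3]
finger_gap: 35.7
grip_force: 0.0
```

View pics/m12.png

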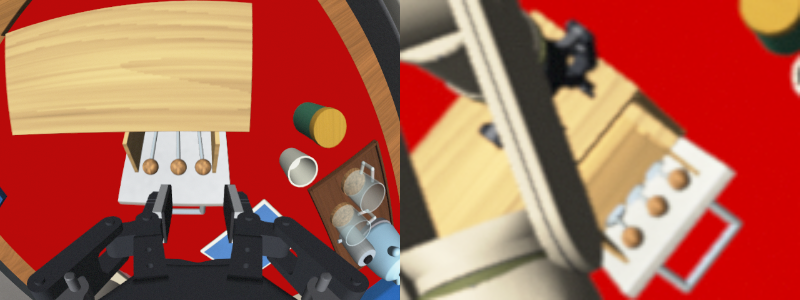

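All three spoons stand in the pocket, balls at (150,167), (178,167) and (203,167). Closing: fingers shut, placed in front of the bar. First a check of the bar's open position.

```bash
python3 -m handwheel '[[-0.03,-0.005,0,0],[-0.04,-0.008,0,0],[-0.04,-0.008,0,0],[-0.04,-0.008,0,0],[-0.04,-0.008,0,0],[-0.006,0,0,0],[0,0,0,0],[0,0,0,0]]' 0 40
python3 - <<'E'
from h import *
T=pose();print(T[:3,3].round(1),cad(T[:3,3]))
for uv in((206.8,253.8),(176,275)): print(cad(onz(ray('top',uv),129.5)))
t=r.snapshot('top'); cv2.imwrite('pics/c13.png',cv2.resize(t[200:300,110:230],None,fx=5,fy=5)[:,:,::-1])
E
```

```text
time: 41.7
tool_pos: [428.5, 129.4, 325.6]
tcp_rot: [-180.0, 0.0, 52.3]
ft_force: [0.1, -0.2, 0.5]
finger_gap: 0.0
grip_force: 0.0
[428.5 129.4 325.6] [-199.    -0.4]
[-150.5  -47.3]
[-118.5   51.2]
```

```bash
python3 -m handwheel '[[0,0,0.04,0],[0,0,0.045,0],[0,0,0.045,0],[0,0,0.045,0],[0,0,0.03,0],[0,0,0.010,0],[0,0,0,0],[0,0,0,0]]'
python3 -m handwheel '[[0.008,0,0,0],[0.008,0,0,0],[0.006,0,0,0],[0.006,0,0,0],[0.005,0,0,0],[0,0,0,0],[0,0,0,0]]'
```

```text
time: 42.55
tool_pos: [429.6, 129.6, 112.9]
tcp_rot: [179.9, -0.1, 52.4]
ft_force: [-0.2, 0.4, -0.2]
finger_gap: 0.5
grip_force: 0.0
time: 43.25
tool_pos: [448.3, 155.3, 111.2]
tcp_rot: [-180.0, 0.0, 52.4]
ft_force: [0.4, -0.8, -0.4]
finger_gap: 0.1
grip_force: 0.0
```

```bash
python3 -m handwheel '[[0.005,0,0,0],[0.005,0,-0.006,0],[0.005,0,-0.006,0],[0.006,0,-0.007,0],[0.005,0,-0.005,0],[0.005,0,-0.005,0],[0.005,0,-0.004,0],[0,0,0,0]]'
python3 -m handwheel '[[0.005,0,-0.004,0],[0.006,0,-0.004,0],[0.005,0,-0.004,0],[0.006,0,-0.004,0],[0.006,0,-0.004,0],[0.006,0,-0.003,0],[0,0,0,0]]'
python3 - <<'E'
from h import *
T=pose();print(T[:3,3].round(1),cad(T[:3,3]))
im=r.snapshot('wrist'); s=r.snapshot('side')
cv2.imwrite('pics/m14.png',np.hstack([cv2.resize(im,(400,300)),cv2.resize(s[60:240,200:440],(400,300))])[:,:,::-1])
E
```

```text
time: 44.05
tool_pos: [471.1, 184.2, 145.2]
tcp_rot: [180.0, -0.1, 52.4]
ft_force: [-0.6, -0.5, 0.9]
finger_gap: 0.1
grip_force: 0.5
time: 44.75
tool_pos: [492.0, 211.7, 167.9]
tcp_rot: [180.0, -0.1, 52.4]
ft_force: [0.0, 0.7, 0.1]
finger_gap: -0.2
grip_force: 0.0
[492.  211.7 167.9] [-95.1  -0.5]
```

View pics/m14.png

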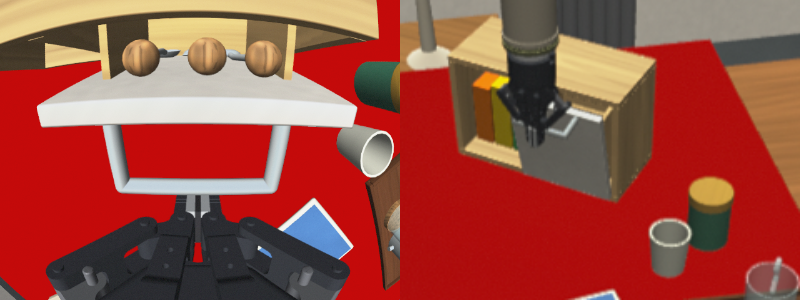

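The bin rides up ahead of the fingers, nearly closed, and the spoons lean on the panel with balls at (140,57), (207,57) and (263,57). Finishing the push.

```bash
python3 -m handwheel '[[0.006,0,-0.003,0],[0.006,0,-0.003,0],[0.006,0,-0.002,0],[0.006,0,-0.002,0],[0.005,0,-0.002,0],[0.003,0,-0.001,0],[0,0,0,0]]'
python3 -m handwheel '[[0.003,0,-0.001,0],[0.002,0,-0.001,0],[0.002,0,0,0],[0,0,0,0]]'
python3 -c "
from h import *
print(cad(pose()[:3,3]))"
```

```text
time: 45.55
tool_pos: [511.0, 236.4, 180.5]
tcp_rot: [180.0, -0.0, 52.4]
ft_force: [-0.4, -0.4, 0.1]
finger_gap: 0.2
grip_force: 0.0
time: 45.95
tool_pos: [514.6, 241.0, 182.4]
tcp_rot: [-180.0, 0.1, 52.3]
ft_force: [-3.9, -4.0, 3.7]
finger_gap: -0.2
grip_force: 2.7
[-58.   -0.6]
```

```bash
python3 -m handwheel '[[0.002,0,0,0],[0,0,0,0],[0,0,0,0]]'
python3 -m handwheel '[[0.002,0,0,0],[0,0,0,0],[0,0,0,0]]'
python3 -c "
from h import *
print(cad(pose()[:3,3]))"
```

```text
time: 46.25
tool_pos: [514.7, 241.1, 182.4]
tcp_rot: [-180.0, 0.3, 52.3]
ft_force: [-10.7, -10.7, 7.7]
finger_gap: -0.4
grip_force: 7.8
time: 46.55
tool_pos: [514.8, 241.2, 182.3]
tcp_rot: [-179.9, 0.5, 52.3]
ft_force: [-19.1, -19.0, 13.9]
finger_gap: -0.2
grip_force: 13.2
[-57.7  -0.6]
```

Hard stop exactly at the shut position. Backing off and checking.

```bash
python3 -m handwheel '[[-0.01,0,0,0],[-0.03,0,0,0],[-0.04,0,0,0],[-0.04,0,0,0],[-0.03,0,-0.03,0],[0,0,-0.05,0],[0,0,-0.05,0],[0,0,0,0],[0,0,0,0]]'
python3 - <<'E'
from h import *
T=pose();im=r.snapshot('wrist'); s=r.snapshot('side'); t=r.snapshot('top')
a=cv2.resize(s[60:180,220:380],(400,300)); b=cv2.resize(t[165:305,40:200],(400,300)); c=cv2.resize(s,(400,300)); d=cv2.resize(im,(400,300))
cv2.imwrite('pics/f.png',np.vstack([np.hstack([a,b]),np.hstack([c,d])])[:,:,::-1])
old=cv2.imread('pics/top0.png')[:,:,::-1]
df=np.abs(old.astype(int)-t).max(2)>60; print('top diff bystander area',df[120:210,200:440].sum())
E
```

```text
time: 47.45
tool_pos: [426.8, 126.1, 314.3]
tcp_rot: [179.8, -0.2, 52.4]
ft_force: [0.2, 0.8, -0.6]
finger_gap: -0.3
grip_force: 0.0
top diff bystander area 0
```

View pics/f.png

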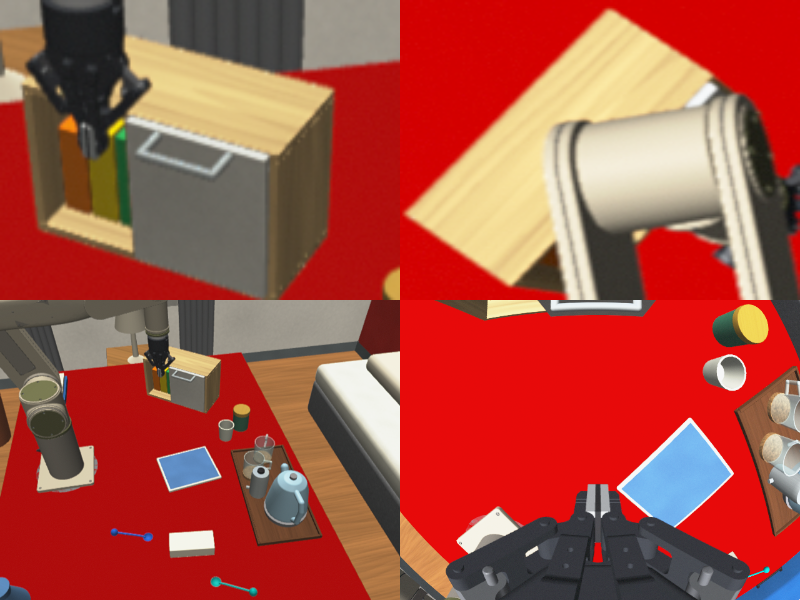

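The front is flush and the bar is at its original place, about (305,130). No corked spoons are left out and the bystanders have not moved. Handing in.

```bash
python3 -c "
from bench import r
print(r.hand_in())"
```

```text
the job is handed in; nothing more can be done
None
```

The job is handed in: all three teaspoons that were out are in the caddy pocket, the front is pushed fully shut against its stop, and the other tea things were left where they stood; it took about 47 s of the 210 s, and the hand-in gave no verdict.

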